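Weigh a battery pack on the spring balance

TASK

Weigh the battery pack on the spring balance: first hang the oblong link by its top bar in the balance's hook and let go of it, then hook the battery carrier over the link's bottom bar, so that the pack hangs freely from the link and comes to rest. The balance is delicate: let it take up each load slowly and let go only when it bears the weight, neither more nor less, so that its arm never jumps and is never hauled down far beyond what the load needs. Do not knock the other things about.

Things in the scene. Friction and masses are not known exactly. Their poses are not given: they have to be found in the camera images.
- stand: Green spring balance, fixed to the bench: base 160 x 150 x 18 mm, column 24 mm thick, top housing up to 360 mm. Origin: underside centre of the base, on the column's axis; z up; x is level and points from the hook to the column. A dark arm, 24 mm wide in y, runs 160 mm from the column to -x and ends in a hook; no part of it lies over 11 mm above or 10 mm below the hook's seat point.
- seat (a point): Seat point of the balance's hook: centre line of a seated 8 mm bar; in the stand's frame (-160, 0, 275) mm unloaded, sinking with the arm. Axes as the stand's. The hook is a trough along y, open upwards, 24 mm wide in y, 14 mm across in x, with a flared lip on its -x side that rises 11 mm above the seat point and reaches 17 mm to -x of it.
- balance (a joint): How far the sprung arm has sunk, m: 0 unloaded, growing straight downwards, stop at 0.11. Spring 100 N/m, lightly damped; arm 150 g, balanced out at 0. It is spoilt if the arm ever moves faster than 0.055 m/s up or down, or sinks below 0.092: it kicks if touched down on faster than about 0.02 m/s, and bounces if a load is dropped or let go 4 mm or more from its balance.
- link: First item, 60 g: upright oblong loop of 8 mm aluminium bar, 68 mm wide (y), 83 mm high outside, 52 x 67 mm inside, with a yellow grip tab above the top bar, 8 mm (x) by 26 mm (y), up to z = 138 mm. Origin: centre of its underside; z up along the loop, y along its bars. Alike both ways round. Starts upright in the holder's slot.
- link_top (a point): Centre line middle of the link's top bar, 79 mm above the link's origin; goes in the balance's hook.
- link_bottom (a point): Centre line middle of the link's bottom bar, 4 mm above the link's origin; the carrier hooks over it.
- holder: Blue holder fixed to the bench, 46 x 100 x 40 mm, with a slot along its y, 11 mm wide, 74 mm long and 30 mm deep, in which the link stands (slot floor 10 mm above the bench). Origin: underside centre.
- carrier: Second item, 0.17 to 0.68 kg, unknown: black and yellow battery pack (top at z = 55 mm) on a tray 110 x 66 mm, a hook above it, a red grip post on its -x side. Origin: on the underside, below the hook, as is the centre of mass; z up. Post: at x = -80 mm, 26 mm (x) by 16 mm (y), z = 64 to 122 mm, joined to the hook's shank by a bar 14 mm wide with its top at z = 76 mm.
- carrier_hook (a point): Seat point of the carrier's hook, 100 mm above its origin: centre line of a bar held in it. Hook 24 mm wide (y), top at z = 110 mm, shank on the -x side, open below, flared lip on the +x side reaching 10 mm below the seat point and 17 mm to +x of it: it goes through the loop towards the carrier's +x, then down over the bar.
- red_battery: Bystander: red and black battery pack, 100 x 70 x 62 mm. Origin: underside centre.
- jar: Bystander: orange jar, 60 mm across, 80 mm high. Origin: underside centre.
- disc: Bystander: dark grinding disc lying flat, 80 mm across, 12 mm thick. Origin: underside centre.
Not all that is in view belongs to the job. Leave any purple or red look-alike of the link alone.

How it is judged (in metres and radians):
On the way:
1. the link hangs by its top bar in the balance's hook, let go (distance between link_top and seat below 0.008 m and contact force between link and stand above 0.2 N and contact force between the fingers and link below 0.05 N and angle between link's own z axis and vertical below 0.2 rad), for 0.2 s.
At the end, for the whole second after the job is handed in: Link's top bar in the balance's hook and its bottom bar in the carrier's hook (each within 8 mm of the seat point, bearing load); link and carrier upright within 0.2 and 0.25 rad; carrier 8 mm or more clear of the bench, at rest (below 0.05 m/s, arm below 0.03 m/s) (distance between link_top and seat below 0.008 m and distance between carrier_hook and link_bottom below 0.008 m and contact force between link and stand above 1 N and contact force between carrier and link above 1 N and angle between link's own z axis and vertical below 0.2 rad and angle between carrier's own z axis and vertical below 0.25 rad and height (world z) of carrier above 0.008 m and linear speed of carrier below 0.05 m/s and velocity of joint balance between -0.03 and 0.03 m/s); the robot touches nothing.
It fails at once if the balance's arm jumps: moves faster than 0.055 m/s (velocity of joint balance above 0.055 m/s or velocity of joint balance below -0.055 m/s).
It fails at once if the balance is overloaded: its arm sinks more than 92 mm (value of joint balance above 0.092 m).
It fails at once if a bystander is moved by more than 20 mm (distance of any of red_battery, jar, disc from where it was at the start of the episode above 0.02 m).
It also fails if it takes over 72 s, if anything falls off the work surface, if the arm or the gripper's body presses on something with over 40 N, if the wrist force passes 120 N, or if a joint passes its speed limit or range.

ROBOT

A 6-joint arm with a two-finger parallel gripper is mounted at the origin on the work surface. World frame = base frame: x ahead of the robot, y to its left, z up, the work surface at z = 0. Lengths are in mm, angles in degrees, forces in N, time in s.
With the tool pointing down it reaches from about 350 to 850 mm from the base axis. Payload 8.1 kg.
Tool frame: the origin (TCP) lies midway between the tips of the shut fingers; the grasp point (between the pads) lies 19 mm behind it; z points along the fingers, y is the direction in which the jaws open and shut (so a half turn about z gives the same grasp; the last joint's range is limited). The gripper opens to 85 mm and grips with 20 to 120 N. Pads are 22 mm wide; open, the fingers measure 114 mm over their backs; the gripper's body (76 mm by 85 mm) begins 54 mm behind the grasp point. The pads swing forward as they close: fully open they stand 13 mm farther back than shut.
Start: joints at [-75.596, 7.471, 85.268, -0, 87.261, -4.893], TCP at [198.301, -566.288, 210.292] pointing down, gripper open.
Joint ranges: [-169.43, 169.43], [-51.17, 129.36], [1.28, 143.12], [-76.62, 256.62], [0, 156.53], [-152.29, 152.29]. Speed limits (degrees/s): [136.94, 136.94, 159.86, 180, 180, 180].

INTERFACE

Orientations are given as [roll, pitch, yaw] about the fixed x, y, z axes, in that order (R = Rz(yaw) Ry(pitch) Rx(roll)).
In Python, from bench import telemetry, snapshot, camera_params, job gives the robot as it stands. The module is installed in compiled form; this text tells all that it offers.
- The arm moves only by the shell command python3 -m jog 'ROWS' [FORCE]. ROWS is JSON, a list that holds one entry, the list of rows, each a list of 7 numbers: the shift along the tool's x, y, z in units of 50 mm (1.0 is 50 mm), then the turn, a rotation vector about the tool's x, y, z in units of 2 pi rad (1.0 is 2 pi rad), then the opening, from 0 (shut) to 1 (fully open). In form: [[[dx, dy, dz, rx, ry, rz, claw], ...]]. A call has 1 to 12 rows; each row shifts and turns the commanded pose from where the row before left it, along the tool's axes as they then stand; what a row does not reach is not made up. A row lasts 1/8 s, in which the tool goes at most 62.5 mm and 10.7 degrees, less where a joint would pass 70% of its speed; a pose out of reach is approached as far as the arm can. A call with a number of a shift or a turn outside -1 to 1 is refused whole. A call with a gripper value outside its range is refused whole. The fingers move at their own pace and stop on an object; FORCE is the grip in N (left out, the last holds). Time passes only in rows, so rows that do not move let the fingers close. It gives the time, the measured TCP pose, the force and the opening at its end, in the units of the state.
- telemetry.sense(): the state, without advancing time (a new reading comes with each control period).
- snapshot(name): name is "scene" or "top" or "wrist"; returns (picture, depth): 480x640x3 uint8, red, green, blue; 480x640 float32, mm along the optical axis (not along the pixel's ray), 0 where there is no reading.
- camera_params(name): a dict with "K" (3x3 intrinsics, pixels), "extrinsics" (4x4, takes a point from camera to world coordinates). Camera axes: x right, y down, z forward; pixel columns grow to the right and rows downward; lengths in mm; the calibration is good to about 2 mm. The wrist camera is an equidistant fisheye: a pixel r from the principal point sees the ray r / f radians off the axis. A picture is of the moment at which its call begins: read the wrist's pose just before it. camera_params takes no time and is no camera call; for the wrist camera it gives the pose at the moment of the call.
- job.hand_in(): hands the job in, once; it reports no verdict.
The state is a dict: "time": time; "joint_pos": joint angles; "qd": joint speeds; "joint_efforts": joint torques, N m; "tool_pos": TCP position; "tcp_rot": TCP orientation; "ft_force": force on the tool from outside, world axes, zero at the start; "wrist_torque": the same for the moment, N m; "finger_gap": finger opening in mm.
Only numpy, scipy, OpenCV 4.12 (cv2) and the standard library are available. Lean on these libraries where they do the work, as an engineer would, in place of code of your own. Each camera call takes 0.05 s, during which the arm holds its last target. There are 200 camera calls.

## Working session

There is one attempt and no reset: what is moved stays moved. The work goes in short steps, Python scripts to look and compute and a shell command to move; the robot and the scene stay as the last step left them, time stands still between calls to the robot, and variables do not carry over. Pictures are saved under pics/ and viewed, about 8 in all and at most 12, crops included, and the job is handed in when it is done.

```bash
mkdir -p pics
cat > h.py <<'E'
import numpy as np, cv2
from bench import telemetry, snapshot, camera_params, job
def shot(name,fn):
    cp=camera_params(name); im,d=snapshot(name)
    np.savez('pics/'+fn+'.npz',im=im,d=d,K=cp['K'],E=cp['extrinsics'])
    cv2.imwrite('pics/'+fn+'.png',im[:,:,::-1]); return im,d
def load(fn):
    z=np.load('pics/'+fn+'.npz'); return z['im'],z['d'],z['K'],z['E']
def ray(fn,u,v,fish=False):
    _,_,K,E=load(fn); x=(u-K[0,2])/K[0,0]; y=(v-K[1,2])/K[1,1]
    if fish:
        r=np.hypot(x,y); k=np.sin(r)/r if r>1e-9 else 1; c=np.array([x*k,y*k,np.cos(r)])
    else: c=np.array([x,y,1.])
    return E[:3,3],E[:3,:3]@c
def pt(fn,u,v,fish=False):
    "point from depth"
    _,d,K,E=load(fn); o,r=ray(fn,u,v,fish); z=E[:3,2]
    return o+r*d[int(round(v)),int(round(u))]/(r@z)
def atz(fn,u,v,z,fish=False):
    o,r=ray(fn,u,v,fish); return o+r*(z-o[2])/r[2]
def cloud(fn):
    im,d,K,E=load(fn); v,u=np.mgrid[:480,:640]
    c=np.stack([(u-K[0,2])/K[0,0]*d,(v-K[1,2])/K[1,1]*d,d],-1)
    return c@E[:3,:3].T+E[:3,3],im,d
E
python3 - <<'E'
from h import *
shot('scene','s0'); shot('top','t0')
for n in('scene','top','wrist'):
    c=camera_params(n);print(n,np.round(c['K'],1).tolist(),np.round(c['extrinsics'],3).tolist())
print(telemetry.sense())
E
```

```text
scene [[457.6, 0.0, 321.0], [0.0, 457.6, 240.3], [0.0, 0.0, 1.0]] [[0.059, 0.754, -0.654, 1089.908], [0.998, -0.035, 0.05, -32.916], [0.015, -0.656, -0.755, 772.883], [0.0, 0.0, 0.0, 1.0]]
top [[617.5, 0.0, 316.3], [0.0, 617.5, 237.8], [0.0, 0.0, 1.0]] [[-0.029, -0.991, 0.128, 407.202], [-0.999, 0.026, -0.026, 10.373], [0.023, -0.128, -0.991, 1379.069], [0.0, 0.0, 0.0, 1.0]]
wrist [[371.6, 0.0, 318.1], [0.0, 371.6, 233.8], [0.0, 0.0, 1.0]] [[0.329, -0.909, -0.256, 263.174], [-0.944, -0.317, -0.088, -543.175], [-0.001, 0.271, -0.963, 373.621], [0.0, 0.0, 0.0, 1.0]]
{'time': 0.1, 'joint_pos': array([-7.55970818e+01,  7.51143182e+00,  8.53245759e+01,  4.15152777e-04,
        8.72608900e+01, -4.89137520e+00]), 'qd': array([ 0.07108377, -0.16340533, -0.17137555,  0.02150101, -0.04894064,
        0.10051869]), 'joint_efforts': array([ 2.19618218e-03, -5.70951498e+01, -5.01943159e+01,  4.80243557e-05,
        8.08217068e-03,  1.15327617e-05]), 'tool_pos': array([ 198.15852927, -565.76406587,  209.32784777]), 'tcp_rot': array([-1.79903491e+02, -8.67530077e-03,  1.92942659e+01]), 'ft_force': array([-0.56923488, -0.45782688,  1.05243282]), 'wrist_torque': array([ 0.02724278,  0.00502273, -0.00879864]), 'finger_gap': 85.53597715916234}
```

View pics/s0.png

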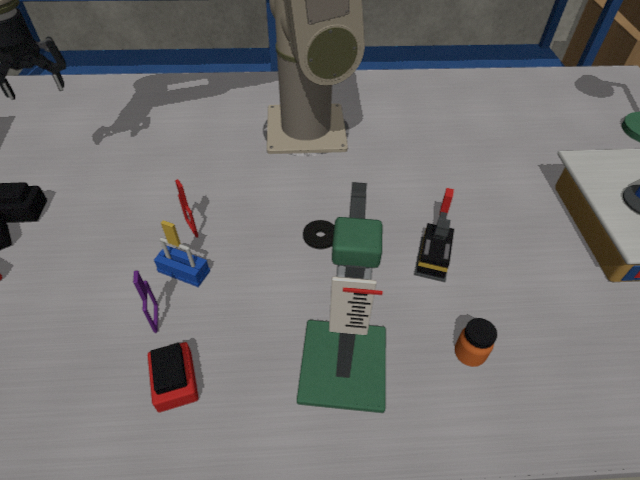

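View pics/t0.png

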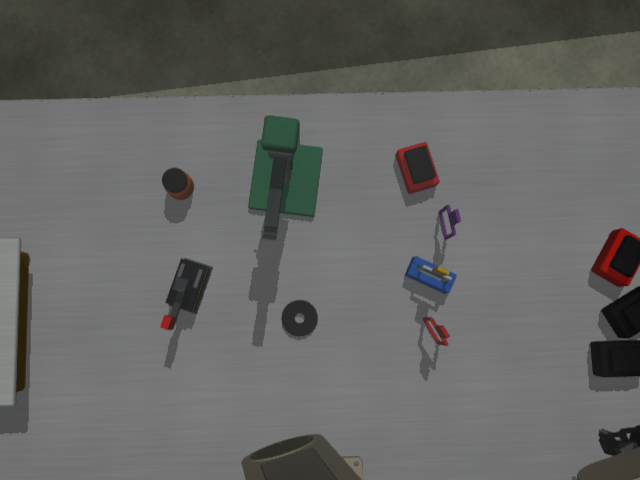

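The link is the silver loop with the yellow tab in the blue holder: scene (175,242), top (437,270). It could be mistaken for the red loop at scene (187,208) / top (436,331) or the purple loop at scene (147,300) / top (449,222). The carrier is at scene (437,240) / top (187,290), and the balance hook end is at scene (359,187) / top (270,235).

Run:
```python
from h import *
def rect(P,m,lab):
    q=P[m]; r=cv2.minAreaRect(q[:,:2].astype(np.float32)); b=cv2.boxPoints(r)
    e=b[1]-b[0];f=b[2]-b[1];l=e if np.hypot(*e)>np.hypot(*f) else f
    print(lab,len(q),'c',np.round(r[0],1),'size',np.round(r[1],1),'longdir',round(np.degrees(np.arctan2(l[1],l[0])),1),'z',np.round(np.percentile(q[:,2],[2,50,98]),1),'mean',q.mean(0).round(1))
for f in('t0','s0'):
    P,im,d=cloud(f); hsv=cv2.cvtColor(im,cv2.COLOR_RGB2HSV); H,S,V=[hsv[...,i].astype(int) for i in range(3)]
    X,Y,Z=P[...,0],P[...,1],P[...,2]; ok=(d>0)
    near=lambda x,y,r:ok&(np.hypot(X-x,Y-y)<r)
    L=pt(f,*((437,275) if f=='t0' else (183,268))); print(f,'holder pix',L.round(1)); 
    C=pt(f,*((187,290) if f=='t0' else (437,245))); print('carrier pix',C.round(1))
    S0=pt(f,*((270,235) if f=='t0' else (359,187))); print('arm end',S0.round(1))
    n=near(L[0],L[1],90)
    rect(P,n&(H>100)&(H<125)&(S>120)&(Z>34)&(Z<46),'holder top')
    rect(P,n&(H>15)&(H<32)&(S>120)&(Z>100),'tab')
    rect(P,n&(Z>75)&(Z<97)&(S<60),'topbar')
    n=near(C[0],C[1],140)
    rect(P,n&((H<8)|(H>172))&(S>150)&(Z>60),'post')
    rect(P,n&(Z>110)&(Z<126)&((H<8)|(H>172))&(S>150),'posttop')
    rect(P,n&(Z>46)&(Z<60),'pack top')
    rect(P,n&(Z>8)&(Z<60)&(V<120),'pack')
    rect(P,n&(Z>66)&(Z<130)&(S<80),'bar/hook')
    n=ok&(H>40)&(H<90)&(S>80)
    rect(P,n&(Z>10)&(Z<26),'base'); rect(P,n&(Z>350)&(Z<370),'housing')
    rect(P,near(S0[0]+60,S0[1],170)&(Z>262)&(Z<300)&(V<110)&(S<90),'arm')
```

```text
t0 holder pix [ 492.8 -290.9   16. ]
carrier pix [471.7 249.   82.8]
arm end [557.4  64.8 270.9]
holder top 528 c [ 493.9 -274. ] size [99.7 43.5] longdir 63.9 z [34.9 40.  44.6] mean [ 492.2 -268.    39.8]
tab 75 c [ 493.7 -273.8] size [24.1  7.4] longdir 62.0 z [104.  145.9 153.1] mean [ 493.  -273.5  139.1]
topbar 70 c [ 532.7 -280.6] size [64.4 98.7] longdir -10.2 z [76.9 91.5 96.5] mean [ 496.3 -271.9   90.6]
post 105 c [407.4 284.3] size [16.1 25.6] longdir -20.9 z [116.8 121.8 126.9] mean [407.3 284.  121.7]
posttop 98 c [407.4 284.3] size [16.1 25.6] longdir -20.8 z [116.9 121.6 125.2] mean [407.1 284.2 121.5]
pack top 956 c [486.4 256.5] size [59.8 99.6] longdir -19.3 z [48.6 54.9 59.6] mean [489.3 252.   54.8]
pack 1131 c [465.1 251.8] size [235.6 175.4] longdir 23.0 z [ 8.9 54.3 59.5] mean [487.1 248.6  50. ]
bar/hook 397 c [447.4 273. ] size [ 32.  110.1] longdir -18.6 z [ 67.5  79.9 114.3] mean [462.2 264.   90.3]
base 3075 c [722.   40.9] size [147.3 157.5] longdir -8.9 z [12.1 17.9 23.8] mean [714.1  34.6  17.9]
housing 1018 c [721.9  40.7] size [58.8 53.6] longdir 80.
[... 718 characters left out ...]
.5] longdir -24.4 z [110.6 121.3 124. ] mean [410.2 282.1 119.8]
pack top 943 c [485.1 255.2] size [ 58.3 103.8] longdir -20.0 z [47.5 55.  58.9] mean [495.4 251.1  54.9]
pack 1234 c [486.5 254.7] size [ 58.6 107. ] longdir -19.8 z [11.1 54.4 58.5] mean [502.4 247.8  48. ]
bar/hook 287 c [445.7 268.8] size [ 24.1 111.6] longdir -19.0 z [ 72.2 104.3 112. ] mean [472.2 259.   99.3]
base 6244 c [457.  199.4] size [ 660.9 1714. ] longdir -79.6 z [13.7 18.  21. ] mean [698.5  79.3  17.9]
housing 1782 c [ 482.8 -243.8] size [815.6  72.4] longdir 49.6 z [351.2 359.7 361.5] mean [725.3  35.7 359. ]
arm 701 c [654.   45.3] size [ 46.2 218.6] longdir -5.2 z [265.2 279.2 298.3] mean [622.5  56.5 279.8]
```

Run:
```python
from h import *
a=load('t0')[0]; b=load('s0')[0]
A=cv2.resize(a[230:310,380:480],(500,400),interpolation=2); 
B=cv2.resize(a[240:340,140:240],(400,400),interpolation=2)[:, :300]
cv2.imwrite('pics/c1.png',np.hstack([A,B])[:,:,::-1])
```

```text
(no output)
```

View pics/c1.png

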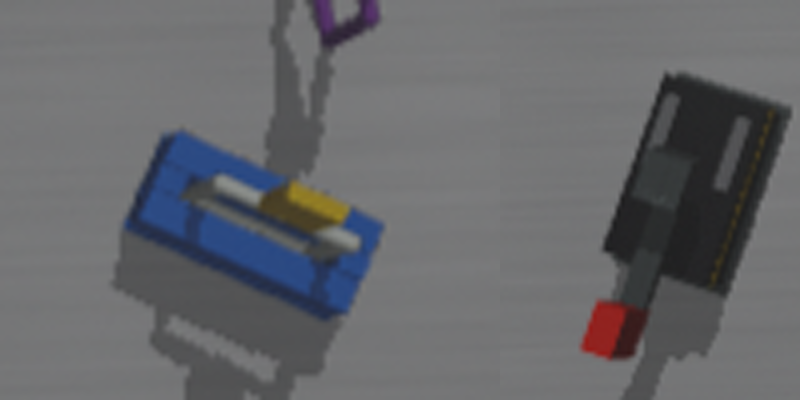

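The close crop shows the silver bar with the yellow tab standing in the blue holder, so that one is the link. Two cameras agree on these poses:
- **Link:** (494, -274.5), bar direction 63.8°.
- **Carrier post:** (407, 284), yaw about -19.5°.
- **Stand:** (722, 41), yaw about -9°, which puts the seat at about (564, 66, 275).

Next I move above the link.

```bash
python3 -m jog '[[[0,0,0,0,0,-0.0247,0.5],[0,0,0,0,0,-0.0247,0.5],[0,0,0,0,0,-0.0247,0.5],[0,0,0,0,0,-0.0247,0.5],[0,0,0,0,0,-0.0248,0.5]]]' 40
python3 -m jog '[[[0.6,0.21,0,0,0,0,0.5],[0.98,0.34,0,0,0,0,0.5],[0.98,0.34,0,0,0,0,0.5],[0.98,0.34,0,0,0,0,0.5],[0.98,0.34,0,0,0,0,0.5],[0.98,0.34,0,0,0,0,0.5],[0.98,0.34,0,0,0,0,0.5],[0.98,0.34,0,0,0,0,0.5],[0.37,0.14,0,0,0,0,0.5],[0,0,0,0,0,0,0.5],[0,0,0,0,0,0,0.5]]]'
cat >> h.py <<'E'
def go(target,yaw=None):
    s=telemetry.sense(); p=s['tool_pos']; y=np.radians(s['tcp_rot'][2]); d=np.array(target)-p
    x=np.array([np.cos(y),np.sin(y),0]); yy=np.array([np.sin(y),-np.cos(y),0])
    print('pos',p.round(1),'rot',s['tcp_rot'].round(2),'F',s['ft_force'].round(2),'gap',round(s['finger_gap'],1),'t',round(s['time'],2))
    print('need units',np.round([d@x/50,d@yy/50,-d[2]/50],3), 'turn z' if yaw is not None else '', None if yaw is None else round(-((yaw-s['tcp_rot'][2]+180)%360-180)/360,4))
E
python3 - <<'E'
from h import *
go([493.8,-274.5,113],63.8)
shot('wrist','w1')
im,d,K,E=load('w1')
print(pt('w1',320,240,True))
v,u=np.mgrid[:480,:640]; x=(u-K[0,2])/K[0,0]; y=(v-K[1,2])/K[1,1]; r=np.hypot(x,y)+1e-9
c=np.stack([x*np.tan(r)/r,y*np.tan(r)/r,np.ones_like(r)],-1)*d[...,None]; P=c@E[:3,:3].T+E[:3,3]
hsv=cv2.cvtColor(im,cv2.COLOR_RGB2HSV).astype(int);H,S=hsv[...,0],hsv[...,1]
for n,m in(('tab',(H>15)&(H<32)&(S>120)&(P[...,2]>138)&(P[...,2]<158)),('holder',(H>100)&(H<125)&(S>120)&(abs(P[...,2]-40)<4))):
    m&=(d>0)&(np.hypot(P[...,0]-494,P[...,1]+274)<80); print(n,m.sum(),cv2.minAreaRect(P[m][:,:2].astype(np.float32)),np.median(P[m][:,2]))
E
```

```text
time: 0.72
tool_pos: [198.2, -565.9, 209.6]
tcp_rot: [-180.0, -0.1, 64.1]
ft_force: [-0.3, -0.6, 0.3]
finger_gap: 42.4
time: 2.1
tool_pos: [492.9, -276.2, 210.0]
tcp_rot: [-180.0, 0.0, 63.8]
ft_force: [0.2, -1.0, 0.4]
finger_gap: 42.7
pos [ 492.9 -276.2  210. ] rot [-1.7996e+02  3.0000e-02  6.3750e+01] F [ 0.23 -0.98  0.38] gap 42.7 t 2.1
need units [0.038 0.002 1.94 ] turn z -0.0001
[ 494.22266092 -275.95273573  147.74261404]
tab 430 ((494.0040588378906, -274.2169189453125), (26.045896530151367, 6.971290588378906), 63.48604202270508) 148.57950334726598
holder 3658 ((494.11859130859375, -273.85125732421875), (99.02787017822266, 42.62237548828125), 63.45993423461914) 40.61416797221736
```

View pics/w1.png

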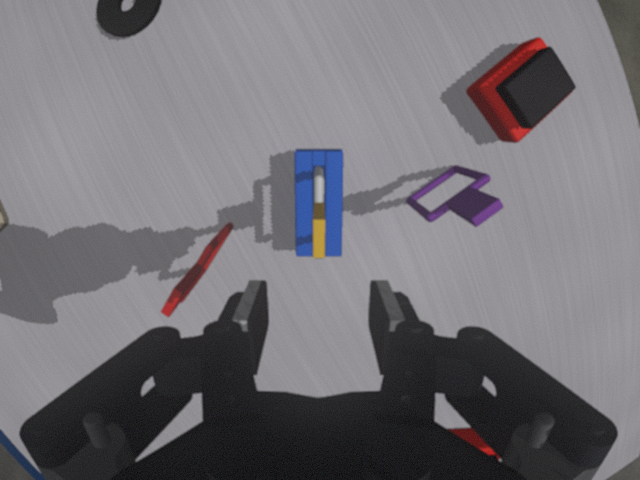

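The wrist view shows the yellow tab at (319,240), between the fingers and clear of the red and purple loops. Its depth agrees with the two fixed cameras. I go down and grip the tab.

```bash
python3 -m jog '[[[0.045,0,0.3,0,0,0.0008,0.5],[0,0,0.4,0,0,0,0.5],[0,0,0.4,0,0,0,0.5],[0,0,0.4,0,0,0,0.5],[0,0,0.34,0,0,0,0.5],[0,0,0.1,0,0,0,0.5],[0,0,0,0,0,0,0.5],[0,0,0,0,0,0,0.2],[0,0,0,0,0,0,0],[0,0,0,0,0,0,0],[0,0,0,0,0,0,0],[0,0,0,0,0,0,0]]]' 40
python3 -m jog '[[[0,0,0,0,0,0,0],[0,0,0,0,0,0,0]]]'
```

```text
time: 3.65
tool_pos: [495.2, -273.7, 114.3]
tcp_rot: [179.9, 0.0, 63.5]
ft_force: [0.0, -0.3, 5.2]
finger_gap: 6.7
time: 3.9
tool_pos: [495.2, -273.7, 114.4]
tcp_rot: [179.9, 0.0, 63.5]
ft_force: [0.4, 0.0, 5.9]
finger_gap: 6.7
```

```bash
python3 -m jog '[[[0,0,-0.1,0,0,0,0],[0,0,-0.3,0,0,0,0],[0,0,-0.6,0,0,0,0],[0,0,-0.8,0,0,0,0],[0,0,-0.8,0,0,0,0],[0,0,-0.8,0,0,0,0],[0,0,-0.6,0,0,0,0],[0,0,-0.22,0,0,0,0],[0,0,0,0,0,-0.016,0],[0,0,0,0,0,-0.0163,0],[0,0,0,0,0,-0.0163,0],[0,0,0,0,0,0,0]]]'
python3 - <<'E'
from h import *
import math
c,s=math.cos(math.radians(-9)),math.sin(math.radians(-9))
st=np.array([722,41])
for k in(-260,-160):
    go([st[0]+k*c,st[1]+k*s,325],81)
shot('wrist','w2'); print(pt('w2',319,240,True))
E
```

```text
time: 5.4
tool_pos: [494.3, -273.0, 323.3]
tcp_rot: [-179.9, -0.0, 81.0]
ft_force: [-0.6, -0.2, -0.4]
finger_gap: 6.5
pos [ 494.3 -273.   323.3] rot [-1.7991e+02 -4.0000e-02  8.0970e+01] F [-0.56 -0.2  -0.4 ] gap 6.5 t 5.4
need units [ 6.915 -1.689 -0.034] turn z -0.0001
pos [ 494.3 -273.   323.3] rot [-1.7991e+02 -4.0000e-02  8.0970e+01] F [-0.56 -0.2  -0.4 ] gap 6.5 t 5.4
need units [ 6.916  0.311 -0.034] turn z -0.0001
[ 496.8116128  -259.73571476  303.40789967]
```

```bash
python3 -m jog '[[[0.4,-0.1,-0.04,0,0,0,0],[0.85,-0.2,0,0,0,0,0],[0.85,-0.21,0,0,0,0,0],[0.85,-0.21,0,0,0,0,0],[0.85,-0.21,0,0,0,0,0],[0.85,-0.21,0,0,0,0,0],[0.85,-0.21,0,0,0,0,0],[0.8,-0.2,0,0,0,0,0],[0.43,-0.1,0,0,0,0,0],[0.185,-0.04,0,0,0,0,0],[0,0,0,0,0,0,0],[0,0,0,0,0,0,0]]]'
python3 - <<'E'
from h import *
s=telemetry.sense(); print(s['tool_pos'],s['tcp_rot'],s['ft_force'])
shot('wrist','w3'); shot('scene','s3')
im,d,K,E=load('w3')
b=load('s3')[0][130:330,260:420]
cv2.imwrite('pics/c3.png',np.hstack([im[:,:,:],cv2.resize(b,(160*2,480))])[:,:,::-1][:, :800])
E
```

```text
time: 6.95
tool_pos: [465.3, 80.8, 326.3]
tcp_rot: [-180.0, 0.0, 80.9]
ft_force: [-0.5, 0.4, -0.0]
finger_gap: 6.6
[465.26361915  80.76961432 326.28040978] [-1.79999165e+02  1.71541209e-02  8.09461026e+01] [-0.51415965  0.40128002 -0.0269991 ]
```

View pics/w3.png

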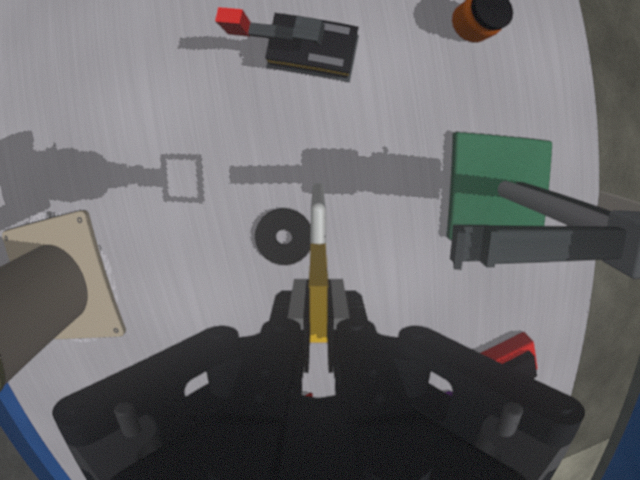

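The link hangs straight in the grip. The balance hook is at about (452–490, 225–268), with the lip at (457,245). I'll measure it from depth.

Run:
```python
from h import *
c,s=np.cos(np.radians(-9)),np.sin(np.radians(-9)); R=np.array([[c,s],[-s,c]])
f='w3'; im,d,K,E=load(f)
Q=[]
for v in range(222,272,3):
    row=[]
    for u in range(446,560,4):
        p=pt(f,u,v,True); q=R@(p[:2]-[722,41]); 
        if p[2]>255: row.append((round(q[0]),round(q[1]),round(p[2])));Q.append([*q,p[2]])
    if v in(234,243,252): print(v,row)
Q=np.array(Q); m=(Q[:,2]>262)&(Q[:,0]>-182)&(Q[:,0]<-60); print(Q[m].min(0),Q[m].max(0))
A=Q[m]
for x in range(-180,-60,10):
    g=A[(A[:,0]>=x)&(A[:,0]<x+10)]
    if len(g): print(x,g[:,1].min().round(1),g[:,1].max().round(1),g[:,2].min().round(1),g[:,2].max().round(1))
# scene cam too
P,im,d=cloud('s3'); q=np.einsum('ij,hwj->hwi',R,P[...,:2]-[722,41]); m=(d>0)&(P[...,2]>262)&(P[...,2]<290)&(q[...,0]<-135)&(q[...,0]>-185)&(abs(q[...,1])<25)
print('scene x',np.percentile(q[m][:,0],[0,2,50]),'y',np.percentile(q[m][:,1],[1,50,99]),'z',np.percentile(P[m][:,2],[2,50,98]))
for x in range(-180,-130,4):
    g=m&(q[...,0]>=x)&(q[...,0]<x+4); 
    if g.sum(): print(x,np.percentile(q[g][:,1],[3,97]).round(1),P[g][:,2].max().round(1),np.median(P[g][:,2]).round(1))
```

```text
234 [(-172, 5, 270), (-175, 10, 285), (-173, 10, 286), (-164, 6, 271), (-161, 6, 271), (-158, 6, 271), (-156, 6, 273), (-152, 6, 272), (-152, 7, 277), (-152, 9, 282), (-150, 9, 284), (-147, 9, 284), (-141, 8, 279), (-138, 8, 279), (-136, 8, 280), (-132, 8, 280), (-129, 8, 280), (-125, 8, 279), (-123, 8, 280), (-120, 8, 281), (-116, 8, 280), (-112, 8, 279), (-109, 8, 280), (-105, 8, 279), (-102, 8, 280), (-98, 8, 280), (-94, 8, 279)]
243 [(-172, 0, 272), (-175, 4, 285), (-172, 4, 286), (-164, 0, 273), (-161, 0, 273), (-157, -1, 271), (-155, 0, 272), (-152, 0, 272), (-152, 2, 279), (-152, 3, 284), (-149, 3, 284), (-144, 2, 280), (-141, 2, 281), (-137, 2, 279), (-135, 2, 280), (-131, 2, 279), (-128, 2, 280), (-125, 2, 280), (-121, 2, 280), (-118, 2, 280), (-114, 2, 279), (-112, 2, 280), (-108, 2, 280), (-105, 2, 280), (-100, 1, 280), (-97, 1, 280), (-93, 1, 279)]
252 [(-172, -8, 267), (-173, -5, 277), (-174, -2, 286), (-172, -1, 287), (-163, -7, 272), (-160, -7, 272), (-157, -7, 271), (-154, -7, 271), (-152, -6, 274), (-152, -4, 280), (-151, -3, 283), (-147, -3, 283), (-143, -4, 280), (
[... 361 characters left out ...]
87.4
-170 -13.1 10.9 266.7 275.4
-160 -13.3 11.4 268.1 285.0
-150 -13.3 11.3 267.8 285.8
-140 -10.7 11.4 268.0 280.7
-130 -11.2 11.2 268.0 280.7
-120 -11.4 11.5 268.3 281.4
-110 -11.9 11.4 267.8 281.0
-100 -12.2 11.5 269.4 281.0
-90 -12.5 -12.5 278.4 278.4
scene x [-177.43563139 -175.77877237 -166.1403408 ] y [-14.07280842  -2.35159361   9.52106639] z [271.3995707  279.65817425 285.86963773]
-180 [-12.5   4.7] 284.3 284.1
-176 [-10.    8.6] 286.4 284.8
-172 [-13.9   8.8] 286.7 279.1
-168 [-13.3   9.3] 276.9 272.5
-156 [-12.3   7.7] 283.5 282.7
-152 [-12.4   9.1] 284.2 282.7
-148 [-14.    9.4] 284.5 280.4
-144 [-13.6   8.4] 280.6 279.0
-140 [-12.1   8.2] 280.9 279.2
-136 [0.9 6.7] 279.1 278.8
```

```bash
python3 -m jog '[[[0.02,0.15,0,0,0,0,0],[0,0.35,0,0,0,0,0],[0,0.45,0,0,0,0,0],[0,0.45,0,0,0,0,0],[0,0.35,0,0,0,0,0],[0,0.2,0,0,0,0,0],[0,0.056,0,0,0,0,0],[0,0,0,0,0,0,0],[0,0,0,0,0,0,0],[0,0,0,0,0,0,0]]]'
python3 - <<'E'
from h import *
go([564.5,66,325.4-25.0])
shot('wrist','w4'); shot('scene','s4')
c,s=np.cos(np.radians(-9)),np.sin(np.radians(-9)); R=np.array([[c,s],[-s,c]])
a=load('w4')[0][120:420,170:470]; b=load('s4')[0][130:230,310:410]
cv2.imwrite('pics/c4.png',np.hstack([cv2.resize(a,(400,400)),cv2.resize(b,(400,400),interpolation=2)])[:,:,::-1])
E
```

```text
time: 8.3
tool_pos: [564.3, 66.8, 326.6]
tcp_rot: [180.0, -0.0, 81.0]
ft_force: [0.5, 0.8, -0.9]
finger_gap: 7.0
pos [564.3  66.8 326.6] rot [ 1.7998e+02 -1.0000e-02  8.1010e+01] F [ 0.54  0.78 -0.87] gap 7.0 t 8.3
need units [-0.016  0.007  0.524]  None
```

View pics/c4.png

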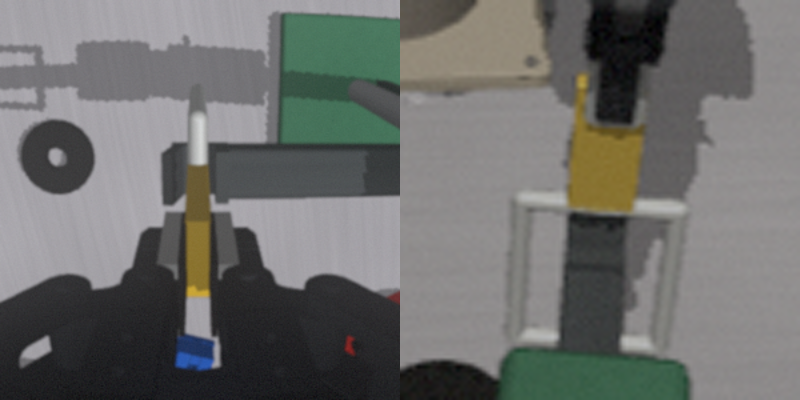

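The wrist crop shows the bar over the trough, between the lip and the inner wall. The scene crop shows the arm running through the loop's window, with the loop level and upright. I check the bar height before lowering.

Run:
```python
from h import *
c,s=np.cos(np.radians(-9)),np.sin(np.radians(-9)); R=np.array([[c,s],[-s,c]])
for u,v in((318,208),(318,221),(318,235)):
    p=pt('w4',u,v,True); print('w',p.round(1),(R@(p[:2]-[722,41])).round(1))
P,im,d=cloud('s4'); q=np.einsum('ij,hwj->hwi',R,P[...,:2]-[722,41])
m=(d>0)&(abs(q[...,0]+160)<12)&(abs(q[...,1])<40)&(abs(q[...,1])>16)&(P[...,2]>296)&(P[...,2]<312)
print(np.percentile(q[m],[2,50,98],axis=0),np.percentile(P[m][:,2],[2,50,98]))
```

```text
w [568.9  96.7 305.5] [-159.9   31. ]
w [567.9  90.  305.8] [-159.9   24.3]
w [566.7  82.6 305.8] [-159.9   16.8]
[[-162.76824742  -34.48958292]
 [-157.94245889  -17.54585469]
 [-155.34293449   30.94325743]] [296.74450329 303.06870661 306.26522335]
```

```bash
python3 -m jog '[[[-0.016,0.007,0.08,0,0,0,0],[0,0,0.12,0,0,0,0],[0,0,0.12,0,0,0,0],[0,0,0.1,0,0,0,0],[0,0,0.04,0,0,0,0],[0,0,0.02,0,0,0,0],[0,0,0,0,0,0,0],[0,0,0,0,0,0,0]]]'
python3 -m jog '[[[0,0,0.015,0,0,0,0],[0,0,0.015,0,0,0,0],[0,0,0.015,0,0,0,0],[0,0,0.015,0,0,0,0],[0,0,0.015,0,0,0,0],[0,0,0.015,0,0,0,0],[0,0,0.015,0,0,0,0],[0,0,0.015,0,0,0,0],[0,0,0.015,0,0,0,0],[0,0,0.015,0,0,0,0],[0,0,0,0,0,0,0],[0,0,0,0,0,0,0]]]'
python3 - <<'E'
from h import *
go([564.5,66,269.1+24.9])
shot('wrist','w5')
for u,v in((318,208),(318,221)): print('bar top',pt('w5',u,v,True).round(1))
for u in(340,380,410): print('arm top',pt('w5',u,250,True).round(1))
for u in(340,380,410): print('arm top before',pt('w4',u,250,True).round(1))
E
```

```text
time: 9.4
tool_pos: [564.8, 65.9, 302.6]
tcp_rot: [180.0, -0.0, 81.0]
ft_force: [-0.4, 0.2, -0.8]
finger_gap: 6.7
time: 10.9
tool_pos: [564.7, 65.9, 294.8]
tcp_rot: [180.0, -0.0, 81.0]
ft_force: [-0.5, 0.7, -1.1]
finger_gap: 6.9
pos [564.7  65.9 294.8] rot [180.  -0.  81.] F [-0.52  0.68 -1.11] gap 6.9 t 10.9
need units [ 0.002 -0.005  0.017]  None
bar top [569.4  95.6 273.1]
bar top [568.3  89.  273.8]
arm top [577.2  72.9 277.4]
arm top [598.3  68.  273.1]
arm top [614.6  65.4 273.5]
arm top before [577.   65.3 283.6]
arm top before [601.1  59.9 279.2]
arm top before [619.5  57.  279.9]
```

The arm has sunk about 6.2 mm by depth, against 5.9 mm expected for the link. That is close enough to balance, so I release gently.

```bash
python3 -m jog '[[[0,0,0,0,0,0,0.1],[0,0,0,0,0,0,0.14],[0,0,0,0,0,0,0.2],[0,0,0,0,0,0,0.3],[0,0,0,0,0,0,0.4],[0,0,0,0,0,0,0.4],[0,0,0,0,0,0,0.4],[0,0,0,0,0,0,0.4]]]' 20
python3 -m jog '[[[0,0,-0.1,0,0,0,0.4],[0,0,-0.3,0,0,0,0.4],[0,0,-0.5,0,0,0,0.4],[0,0,-0.5,0,0,0,0.4],[0,0,-0.3,0,0,0,0.4],[0,0,0,0,0,0,0.4]]]'
python3 - <<'E'
from h import *
go([407.2,284,250],70.5)
shot('wrist','w6');shot('scene','s6')
a=load('w6')[0][120:420,170:470]; b=load('s6')[0][130:230,310:410]
cv2.imwrite('pics/c6.png',np.hstack([cv2.resize(a,(400,400)),cv2.resize(b,(400,400),interpolation=2)])[:,:,::-1])
E
```

```text
time: 11.95
tool_pos: [564.7, 65.9, 294.8]
tcp_rot: [180.0, -0.0, 81.0]
ft_force: [-0.2, -0.3, -0.6]
finger_gap: 34.0
time: 12.7
tool_pos: [565.4, 65.9, 381.7]
tcp_rot: [179.8, -0.0, 81.0]
ft_force: [0.2, 0.0, -1.2]
finger_gap: 34.0
pos [565.4  65.9 381.7] rot [ 1.7982e+02 -3.0000e-02  8.1000e+01] F [ 0.21  0.02 -1.23] gap 34.0 t 12.7
need units [ 3.814 -3.807  2.634] turn z 0.0292
```

View pics/c6.png

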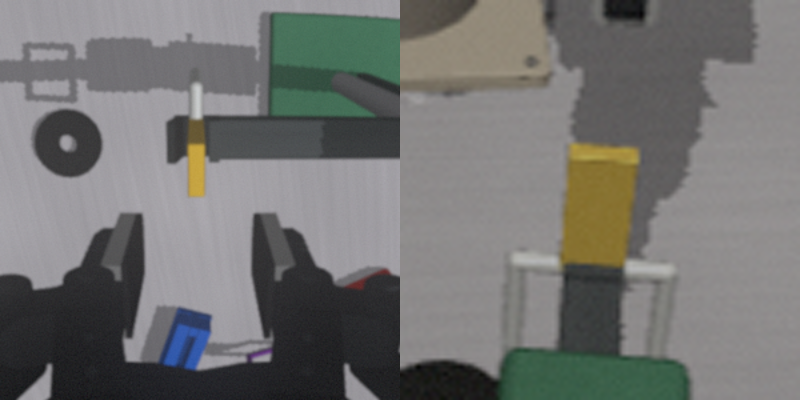

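The link hangs free and level in the hook. Now on to the carrier's post.

```bash
python3 -m jog '[[[0.3,-0.3,0,0,0,0,0.6],[0.6,-0.6,0,0,0,0,0.6],[0.65,-0.65,0,0,0,0,0.6],[0.65,-0.65,0,0,0,0,0.6],[0.65,-0.65,0,0,0,0,0.6],[0.6,-0.6,0.4,0,0,0,0.6],[0.364,-0.357,0.8,0,0,0,0.6],[0,0,0.9,0,0,0.0146,0.6],[0,0,0.9,0,0,0.0146,0.6],[0,0,0.6,0,0,0,0.6],[0,0,0,0,0,0,0.6],[0,0,0,0,0,0,0.6]]]'
python3 - <<'E'
from h import *
go([407.2,284,84],70.5)
shot('wrist','w7'); im,d,K,E=load('w7')
v,u=np.mgrid[:480,:640]; x=(u-K[0,2])/K[0,0]; y=(v-K[1,2])/K[1,1]; r=np.hypot(x,y)+1e-9
P=(np.stack([x*np.tan(r)/r,y*np.tan(r)/r,np.ones_like(r)],-1)*d[...,None])@E[:3,:3].T+E[:3,3]
np.save('pics/P7.npy',P)
hsv=cv2.cvtColor(im,cv2.COLOR_RGB2HSV).astype(int);H,S=hsv[...,0],hsv[...,1]
n=(d>0)&(np.hypot(P[...,0]-450,P[...,1]-270)<130)
for nm,m in(('post',n&((H<8)|(H>172))&(S>150)&(P[...,2]>117)&(P[...,2]<127)),('packtop',n&(P[...,2]>50)&(P[...,2]<60)),('hooktop',n&(S<90)&(P[...,2]>104)&(P[...,2]<116)),('bartop',n&(S<90)&(P[...,2]>72)&(P[...,2]<80))):
    print(nm,m.sum(),np.round(np.concatenate([np.ravel(t) for t in cv2.minAreaRect(P[m][:,:2].astype(np.float32))]),1) if m.sum()>3 else '',np.median(P[m][:,2]).round(1))
E
```

```text
time: 14.3
tool_pos: [406.5, 284.5, 201.0]
tcp_rot: [180.0, -0.1, 70.5]
ft_force: [0.2, -0.1, -0.3]
finger_gap: 51.2
pos [406.5 284.5 201. ] rot [ 1.7996e+02 -5.0000e-02  7.0520e+01] F [ 0.22 -0.13 -0.34] gap 51.2 t 14.3
need units [-0.004  0.016  2.34 ] turn z 0.0
post 840 [407.2 285.7  15.8  25.2  70.4] 122.7
packtop 4665 [486.  257.   58.8 100.7  70.8] 55.8
hooktop 1206 [444.3 272.2  24.5 106.3  70.4] 110.6
bartop 1184 [435.3 273.5  24.4  85.8  73.2] 76.7
```

View pics/w7.png

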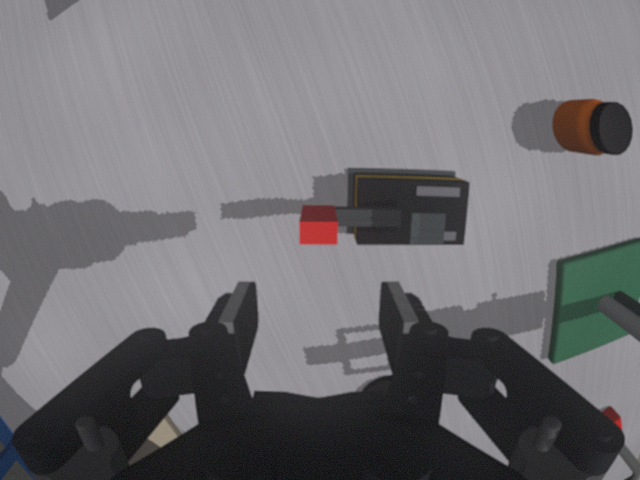

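The wrist view shows the red post at (319,225), between the jaws. The post, hook and pack all agree on yaw -19.5°. I go down and grip firmly.

```bash
python3 -m jog '[[[0.015,0.014,0.3,0,0,0,0.6],[0,0,0.5,0,0,0,0.6],[0,0,0.6,0,0,0,0.6],[0,0,0.5,0,0,0,0.6],[0,0,0.3,0,0,0,0.6],[0,0,0.14,0,0,0,0.6],[0,0,0,0,0,0,0.6],[0,0,0,0,0,0,0.4],[0,0,0,0,0,0,0.2],[0,0,0,0,0,0,0.2],[0,0,0,0,0,0,0],[0,0,0,0,0,0,0]]]' 110
python3 -m jog '[[[0,0,0,0,0,0,0],[0,0,0,0,0,0,0],[0,0,-0.04,0,0,0,0],[0,0,-0.06,0,0,0,0],[0,0,-0.1,0,0,0,0],[0,0,-0.2,0,0,0,0],[0,0,-0.1,0,0,0,0],[0,0,0,0,0,0,0],[0,0,0,0,0,0,0],[0,0,0,0,0,0,0]]]'
python3 -c "
from h import *
go([407.2,285,200]);print(telemetry.sense()['wrist_torque'])"
```

```text
time: 15.85
tool_pos: [408.2, 285.1, 84.4]
tcp_rot: [179.9, -0.1, 70.5]
ft_force: [-1.8, -0.6, 5.3]
finger_gap: 23.6
time: 17.1
tool_pos: [407.2, 284.3, 107.4]
tcp_rot: [-180.0, 0.0, 70.5]
ft_force: [-0.4, 0.3, -1.8]
finger_gap: 23.0
pos [407.2 284.3 107.4] rot [-1.7998e+02  3.0000e-02  7.0490e+01] F [-0.41  0.29 -1.75] gap 23.0 t 17.1
need units [ 0.013 -0.005 -1.852]  None
[0.10266786 0.13762379 0.00170369]
```

```bash
python3 -m jog '[[[0,0,-0.2,0,0,0,0],[0,0,-0.4,0,0,0,0],[0,0,-0.5,0,0,0,0],[0,0,-0.5,0,0,0,0],[0,0,-0.27,0,0,0,0],[0,0,-0.1,0,0,-0.005,0],[0,0,0,0,0,-0.008,0],[0,0,0,0,0,-0.008,0],[0,0,0,0,0,-0.006,0],[0,0,0,0,0,-0.0022,0],[0,0,0,0,0,0,0],[0,0,0,0,0,0,0]]]'
python3 - <<'E'
from h import *
go([425.7,87.9,206],81)
shot('wrist','w8'); im,d,K,E=load('w8')
v,u=np.mgrid[:480,:640]; x=(u-K[0,2])/K[0,0]; y=(v-K[1,2])/K[1,1]; r=np.hypot(x,y)+1e-9
P=(np.stack([x*np.tan(r)/r,y*np.tan(r)/r,np.ones_like(r)],-1)*d[...,None])@E[:3,:3].T+E[:3,3]
p=telemetry.sense()['tool_pos']; c,s=np.cos(np.radians(-9)),np.sin(np.radians(-9)); q=np.einsum('ij,hwj->hwi',np.array([[c,s],[-s,c]]),P[...,:2]-p[:2])
z=P[...,2]-p[2]+84
for n,a,b in(('hooktop',104,120),('packtop',45,65)):
    m=(d>0)&(z>a)&(z<b)&(q[...,0]>45)&(q[...,0]<140)&(abs(q[...,1])<45)
    A=np.c_[q[m],np.ones(m.sum())]; k=np.linalg.lstsq(A,z[m],rcond=None)[0]
    print(n,m.sum(),'x',np.percentile(q[m][:,0],[1,99]).round(1),'y',np.percentile(q[m][:,1],[1,99]).round(1),'z med',np.median(z[m]).round(1),'slope deg',np.degrees(k[:2]).round(2))
E
```

```text
time: 18.6
tool_pos: [407.3, 284.4, 206.1]
tcp_rot: [-180.0, 0.0, 81.0]
ft_force: [-0.0, 0.3, -2.9]
finger_gap: 23.3
pos [407.3 284.4 206.1] rot [-1.7998e+02  1.0000e-02  8.0990e+01] F [-0.02  0.34 -2.88] gap 23.3 t 18.6
need units [-3.825e+00  9.780e-01  1.000e-03] turn z -0.0
hooktop 2856 x [66.4 92.6] y [-12.  12.] z med 109.9 slope deg [ 2.42 -2.33]
packtop 8112 x [ 45.7 133. ] y [-28.4  28.8] z med 55.0 slope deg [ 0.07 -0.87]
```

The carrier hangs level in the grip, with the hook top and the pack top both at their expected heights relative to the TCP. Next I move to the point in front of the link.

```bash
python3 -m jog '[[[-0.15,0.04,0,0,0,0,0],[-0.35,0.09,0,0,0,0,0],[-0.5,0.13,0,0,0,0,0],[-0.5,0.13,0,0,0,0,0],[-0.5,0.13,0,0,0,0,0],[-0.5,0.13,0,0,0,0,0],[-0.5,0.13,0,0,0,0,0],[-0.45,0.11,0,0,0,0,0],[-0.25,0.06,0,0,0,0,0],[-0.125,0.03,0,0,0,0,0],[0,0,0,0,0,0,0],[0,0,0,0,0,0,0]]]'
python3 - <<'E'
from h import *
go([425.7,87.9,206],81)
shot('wrist','w9'); shot('scene','s9'); im,d,K,E=load('w9')
c,s=np.cos(np.radians(-9)),np.sin(np.radians(-9)); R=np.array([[c,s],[-s,c]])
P,i2,d2=cloud('s9'); q=np.einsum('ij,hwj->hwi',R,P[...,:2]-[722,41])
for a,b in((262,278),(188,204)):
    m=(d2>0)&(abs(q[...,0]+160)<14)&(abs(q[...,1])<40)&(abs(q[...,1])>16)&(P[...,2]>a)&(P[...,2]<b)
    print(a,m.sum(),np.percentile(q[m],[3,50,97],axis=0).round(1).tolist() if m.sum() else '',np.percentile(P[m][:,2],[3,50,97]).round(1) if m.sum() else '')
a=im[60:360,220:620]; b=load('s9')[0][130:280,310:430]
cv2.imwrite('pics/c9.png',np.hstack([cv2.resize(a,(480,360)),cv2.resize(b,(288,360),interpolation=2)])[:,:,::-1])
E
```

```text
time: 20.15
tool_pos: [425.9, 88.4, 206.3]
tcp_rot: [-180.0, -0.0, 81.0]
ft_force: [0.2, 0.5, -2.9]
finger_gap: 23.3
pos [425.9  88.4 206.3] rot [-1.7999e+02 -1.0000e-02  8.1040e+01] F [ 0.16  0.54 -2.94] gap 23.3 t 20.15
need units [-0.01  -0.002  0.006] turn z 0.0001
262 132 [[-161.9, -36.2], [-157.7, -18.9], [-155.1, 29.7]] [263.1 270.8 273.6]
188 0
```

View pics/c9.png

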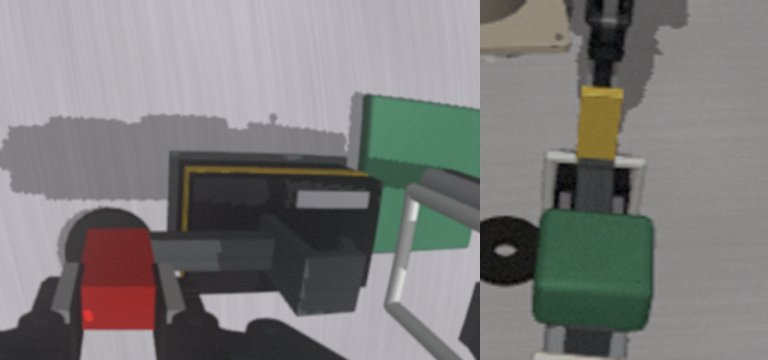

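Run:
```python
from h import *
c,s=np.cos(np.radians(-9)),np.sin(np.radians(-9)); R=np.array([[c,s],[-s,c]])
def L(u,v):
    u=220+u/1.2; v=60+v/1.2; p=pt('w9',u,v,True); return (*(R@(p[:2]-[722,41])).round(1),p[2].round(1))
for u,v in((412,190),(402,245),(393,300),(420,333),(440,352),(440,197),(465,210),(330,280),(320,255)): print(u,v,L(u,v))
_,d,K,E=load('w9'); v,u=np.mgrid[:480,:640]; x=(u-K[0,2])/K[0,0]; y=(v-K[1,2])/K[1,1]; r=np.hypot(x,y)+1e-9
P=(np.stack([x*np.tan(r)/r,y*np.tan(r)/r,np.ones_like(r)],-1)*d[...,None])@E[:3,:3].T+E[:3,3]; q=np.einsum('ij,hwj->hwi',R,P[...,:2]-[722,41])
m=(d>0)&(abs(q[...,0]+160)<12)&(abs(q[...,1])<45)&(P[...,2]>184)&(P[...,2]<206)
print('low part',m.sum(),np.percentile(q[m],[1,50,99],axis=0).round(1).tolist(),np.percentile(P[m][:,2],[1,50,99]).round(1))
m2=m&(abs(q[...,1])<20); print('mid bottom bar',m2.sum(),np.percentile(q[m2],[1,50,99],axis=0).round(1).tolist(),np.percentile(P[m2][:,2],[1,50,90,99]).round(1))
m=(d>0)&(abs(q[...,0]+240)<45)&(abs(q[...,1])<40)&(P[...,2]>225)&(P[...,2]<240)&(q[...,0]>-250);print('hook',m.sum(),np.percentile(q[m],[1,50,99],axis=0).round(1).tolist(),np.median(P[m][:,2]))
```

```text
412 190 (np.float64(-163.2), np.float64(29.7), np.float64(198.8))
402 245 (np.float64(-163.2), np.float64(2.4), np.float64(198.3))
393 300 (np.float64(-161.8), np.float64(-26.9), np.float64(199.0))
420 333 (np.float64(-162.6), np.float64(-30.0), np.float64(227.2))
440 352 (np.float64(-163.4), np.float64(-29.4), np.float64(244.9))
440 197 (np.float64(-162.3), np.float64(31.6), np.float64(219.1))
465 210 (np.float64(-163.0), np.float64(31.0), np.float64(237.2))
330 280 (np.float64(-221.2), np.float64(2.7), np.float64(232.1))
320 255 (np.float64(-226.2), np.float64(12.0), np.float64(230.1))
low part 1420 [[-164.5, -33.0], [-162.5, 0.9], [-157.1, 32.3]] [193.  198.  205.6]
mid bottom bar 820 [[-164.5, -19.6], [-162.1, 0.9], [-157.0, 19.8]] [193.3 197.8 199.3 199.9]
hook 2934 [[-233.5, -11.4], [-222.3, 1.9], [-207.4, 12.6]] 232.23743512047022
```

The bottom bar is measured at local x -160.5, y 0, with its centre at z ≈ 194.7. The carrier hook seat is at x -219.9, y 0.5, z ≈ 222. I move it in by 59.5 mm, which leaves about 13 mm clearance over the bar.

```bash
python3 -m jog '[[[-0.01,0.06,0,0,0,0,0],[0,0.14,0,0,0,0,0],[0,0.22,0,0,0,0,0],[0,0.25,0,0,0,0,0],[0,0.22,0,0,0,0,0],[0,0.16,0,0,0,0,0],[0,0.1,0,0,0,0,0],[0,0.04,0,0,0,0,0],[0,0,0,0,0,0,0],[0,0,0,0,0,0,0],[0,0,0,0,0,0,0]]]'
cat > m.py <<'E'
from h import *
import sys
n=sys.argv[1]; go([0,0,0]); shot('wrist',n)
c,s=np.cos(np.radians(-9)),np.sin(np.radians(-9)); R=np.array([[c,s],[-s,c]])
p=telemetry.sense()['tool_pos']; print('hook seat local',(R@(p[:2]-[722,41])+[80,0]).round(1),'z',(p[2]+16).round(1))
_,d,K,E=load(n); v,u=np.mgrid[:480,:640]; x=(u-K[0,2])/K[0,0]; y=(v-K[1,2])/K[1,1]; r=np.hypot(x,y)+1e-9
P=(np.stack([x*np.tan(r)/r,y*np.tan(r)/r,np.ones_like(r)],-1)*d[...,None])@E[:3,:3].T+E[:3,3]; q=np.einsum('ij,hwj->hwi',R,P[...,:2]-[722,41]); z=P[...,2]
def st(l,m):
    m=m&(d>0); print(l,m.sum(),np.percentile(q[m],[2,50,98],axis=0).round(1).tolist() if m.sum()>3 else '',np.percentile(z[m],[5,50,95]).round(1) if m.sum()>3 else '')
zb=p[2]+16
st('bot bar +y end',(abs(q[...,0]+160)<10)&(q[...,1]>15)&(q[...,1]<27)&(abs(z-zb+(0))<45)&(z>100)&(z<202))
st('bot bar -y end',(abs(q[...,0]+160)<10)&(q[...,1]<-15)&(q[...,1]>-27)&(abs(z-zb)<45)&(z>100)&(z<202))
st('carrier hook top',(abs(q[...,0]+163)<16)&(abs(q[...,1])<12)&(abs(z-zb-10)<6))
st('arm top',(q[...,0]>-135)&(q[...,0]<-80)&(abs(q[...,1])<9)&(z<284)&(z>190))
E
python3 m.py w10
python3 - <<'E'
from h import *
im=load('w10')[0]; cv2.imwrite('pics/c10.png',cv2.resize(im[100:400,200:600],(800,600))[:,:,::-1])
E
```

```text
time: 21.62
tool_pos: [484.5, 78.2, 206.4]
tcp_rot: [180.0, -0.0, 81.0]
ft_force: [-1.0, -0.8, -1.9]
finger_gap: 23.1
pos [484.5  78.2 206.4] rot [179.99  -0.    81.01] F [-0.95 -0.77 -1.87] gap 23.1 t 21.62
need units [-3.059 -9.327  4.128]  None
hook seat local [-160.4   -0.5] z 222.4
bot bar +y end 546 [[-169.6, 15.3], [-162.3, 20.3], [-156.8, 26.5]] [177.4 194.  199.4]
bot bar -y end 80 [[-169.7, -27.0], [-166.7, -25.2], [-162.5, -19.4]] [177.4 178.  197.4]
carrier hook top 2575 [[-173.8, -11.4], [-163.7, 2.2], [-148.5, 11.6]] [228.1 232.3 233.4]
arm top 1603 [[-134.3, -8.7], [-120.6, 0.2], [-103.9, 8.7]] [273.  273.9 274.8]
```

View pics/c10.png

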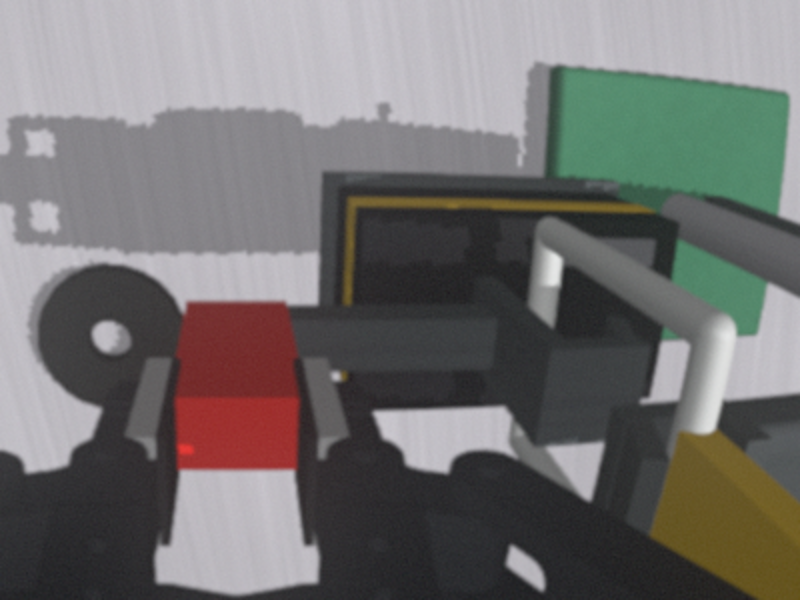

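The carrier hook is through the loop, above the bottom bar and under the top bar. The arm has not moved (top at 273.9). I take a force and torque baseline while the load hangs free.

```bash
cat > ft.py <<'E'
from h import *
s=telemetry.sense(); a=np.radians(-9); t=s['wrist_torque']
print('Fz %.2f Tx %.3f Ty %.3f z %.1f t %.2f'%(s['ft_force'][2],t[0]*np.cos(a)+t[1]*np.sin(a),-t[0]*np.sin(a)+t[1]*np.cos(a),s['tool_pos'][2],s['time']))
E
python3 ft.py
python3 -m jog '[[[0,0,0,0,0,0,0]]]' >/dev/null; python3 ft.py
python3 -m jog '[[[0,0,0,0,0,0,0]]]' >/dev/null; python3 ft.py
python3 -m jog '[[[0,0,0,0,0,0,0]]]' >/dev/null; python3 ft.py
python3 -m jog '[[[0,0,0,0,0,0,0]]]' >/dev/null; python3 ft.py
python3 -m jog '[[[0,0,0.06,0,0,0,0],[0,0,0.1,0,0,0,0],[0,0,0.12,0,0,0,0],[0,0,0.1,0,0,0,0],[0,0,0.05,0,0,0,0],[0,0,0.03,0,0,0,0],[0,0,0,0,0,0,0],[0,0,0,0,0,0,0]]]'
python3 ft.py
python3 -m jog '[[[0,0,0,0,0,0,0]]]' >/dev/null; python3 ft.py
python3 m.py w11
```

```text
Fz -1.88 Tx 0.010 Ty 0.152 z 206.4 t 21.68
Fz -2.20 Tx -0.031 Ty 0.197 z 206.3 t 21.80
Fz -2.16 Tx 0.016 Ty 0.168 z 206.3 t 21.93
Fz -2.93 Tx -0.020 Ty 0.221 z 206.3 t 22.05
Fz -1.59 Tx -0.023 Ty 0.181 z 206.3 t 22.18
time: 23.18
tool_pos: [484.8, 78.1, 183.5]
tcp_rot: [180.0, -0.0, 81.0]
ft_force: [-0.4, 1.0, -2.2]
finger_gap: 23.3
Fz -2.22 Tx 0.045 Ty 0.206 z 183.5 t 23.18
Fz -1.46 Tx -0.015 Ty 0.176 z 183.5 t 23.30
pos [484.7  78.1 183.5] rot [ 1.7998e+02 -1.0000e-02  8.1000e+01] F [-0.6  -0.02 -1.46] gap 23.2 t 23.3
need units [-3.06  -9.331  3.67 ]  None
hook seat local [-160.2   -0.5] z 199.5
bot bar +y end 815 [[-169.3, 15.3], [-161.0, 20.5], [-150.7, 26.6]] [154.6 157.3 199.1]
bot bar -y end 260 [[-169.7, -26.8], [-162.4, -23.4], [-157.1, -19.0]] [154.6 197.5 199.4]
carrier hook top 2786 [[-173.5, -11.4], [-162.5, 1.2], [-148.0, 11.5]] [205.3 209.5 210.5]
arm top 362 [[-134.8, -8.3], [-131.2, -1.1], [-124.4, 8.3]] [273.  273.8 274.7]
```

```bash
python3 -m jog '[[[0,0,0.02,0,0,0,0],[0,0,0.02,0,0,0,0],[0,0,0.02,0,0,0,0],[0,0,0.02,0,0,0,0],[0,0,0.02,0,0,0,0],[0,0,0.02,0,0,0,0],[0,0,0.02,0,0,0,0],[0,0,0.02,0,0,0,0],[0,0,0.02,0,0,0,0],[0,0,0.02,0,0,0,0]]]'
python3 ft.py
python3 -m jog '[[[0,0,0.02,0,0,0,0],[0,0,0.02,0,0,0,0],[0,0,0.02,0,0,0,0],[0,0,0.02,0,0,0,0],[0,0,0.02,0,0,0,0],[0,0,0.01,0,0,0,0],[0,0,0,0,0,0,0],[0,0,0,0,0,0,0]]]'
python3 ft.py
python3 -m jog '[[[0,0,0,0,0,0,0]]]' >/dev/null; python3 ft.py
python3 -m jog '[[[0,0,0,0,0,0,0]]]' >/dev/null; python3 ft.py
python3 m.py w12
```

```text
time: 24.6
tool_pos: [484.7, 78.1, 173.3]
tcp_rot: [180.0, -0.0, 81.0]
ft_force: [0.6, -0.4, -1.9]
finger_gap: 23.4
Fz -1.94 Tx 0.023 Ty 0.098 z 173.3 t 24.60
time: 25.6
tool_pos: [484.7, 78.1, 167.8]
tcp_rot: [180.0, -0.0, 81.0]
ft_force: [0.3, 0.2, -1.3]
finger_gap: 23.2
Fz -1.30 Tx -0.013 Ty 0.100 z 167.8 t 25.60
Fz -1.62 Tx -0.011 Ty 0.093 z 167.8 t 25.73
Fz -1.79 Tx -0.026 Ty 0.033 z 167.8 t 25.85
pos [484.7  78.1 167.8] rot [179.99  -0.    81.  ] F [-0.37 -1.13 -1.79] gap 22.9 t 25.85
need units [-3.059 -9.33   3.357]  None
hook seat local [-160.2   -0.5] z 183.8
bot bar +y end 877 [[-169.3, 15.4], [-161.3, 20.7], [-150.9, 26.6]] [138.9 142.1 189.1]
bot bar -y end 348 [[-169.7, -26.8], [-162.2, -22.3], [-157.0, -16.8]] [139.1 187.  188.5]
carrier hook top 2813 [[-173.7, -11.5], [-162.4, 1.1], [-148.1, 11.5]] [189.5 193.9 194.9]
arm top 85 [[-134.9, -7.1], [-132.9, -2.5], [-128.7, 1.9]] [262.3 262.9 263.5]
```

```bash
python3 -m jog '[[[0,0,0.02,0,0,0,0],[0,0,0.02,0,0,0,0],[0,0,0.02,0,0,0,0],[0,0,0.02,0,0,0,0],[0,0,0.02,0,0,0,0],[0,0,0.02,0,0,0,0],[0,0,0.02,0,0,0,0],[0,0,0.02,0,0,0,0],[0,0,0,0,0,0,0],[0,0,0,0,0,0,0]]]'
python3 ft.py
for i in 1 2 3 4 5 6 7; do python3 -m jog '[[[0,0,0,0,0,0,0]]]' >/dev/null; python3 ft.py; done
python3 m.py w13
```

```text
time: 27.15
tool_pos: [484.7, 78.1, 159.8]
tcp_rot: [180.0, 0.0, 81.0]
ft_force: [-0.3, -0.6, -0.8]
finger_gap: 23.5
Fz -0.85 Tx -0.004 Ty 0.034 z 159.8 t 27.15
Fz -1.08 Tx -0.003 Ty 0.042 z 159.8 t 27.27
Fz -0.10 Tx -0.068 Ty 0.103 z 159.8 t 27.40
Fz -0.54 Tx 0.002 Ty 0.069 z 159.8 t 27.52
Fz -0.60 Tx 0.025 Ty 0.044 z 159.8 t 27.65
Fz -0.01 Tx 0.020 Ty 0.034 z 159.8 t 27.77
Fz -0.64 Tx 0.021 Ty 0.019 z 159.8 t 27.90
Fz 0.16 Tx -0.023 Ty 0.029 z 159.8 t 28.02
pos [484.6  78.1 159.8] rot [-180.   -0.   81.] F [0.01 0.14 0.16] gap 23.0 t 28.02
need units [-3.059 -9.329  3.196]  None
hook seat local [-160.3   -0.5] z 175.8
bot bar +y end 907 [[-169.1, 15.4], [-161.8, 20.9], [-150.8, 26.8]] [130.9 134.6 189.8]
bot bar -y end 347 [[-169.3, -26.7], [-162.1, -22.2], [-157.0, -16.8]] [131.1 179.  180.6]
carrier hook top 2800 [[-173.7, -11.5], [-162.3, 1.3], [-148.1, 11.5]] [181.7 185.9 186.9]
arm top 78 [[-134.9, -6.5], [-133.2, -2.2], [-129.0, 2.4]] [254.3 255.  255.8]
```

```bash
python3 -m jog '[[[0,0,0.02,0,0,0,0],[0,0,0.02,0,0,0,0],[0,0,0.02,0,0,0,0],[0,0,0.01,0,0,0,0],[0,0,0,0,0,0,0],[0,0,0,0,0,0,0]]]'
for i in $(seq 24); do python3 -m jog '[[[0,0,0,0,0,0,0]]]' >/dev/null; python3 ft.py; done > l.txt; awk '{f+=$2;t+=$6;a+=$2*$2;b+=$6*$6}END{print f/NR,t/NR,sqrt(a/NR-(f/NR)^2),sqrt(b/NR-(t/NR)^2)}' l.txt; tail -1 l.txt
python3 m.py w14
```

```text
time: 28.82
tool_pos: [484.7, 78.1, 156.3]
tcp_rot: [180.0, -0.0, 81.0]
ft_force: [-0.7, -0.5, -0.8]
finger_gap: 23.1
-0.15375 -0.00333333 0.400498 0.029409
Fz -0.39 Tx -0.019 Ty -0.001 z 156.3 t 31.82
pos [484.6  78.1 156.3] rot [-180.   -0.   81.] F [ 0.43  0.26 -0.39] gap 23.2 t 31.82
need units [-3.059 -9.329  3.126]  None
hook seat local [-160.3   -0.5] z 172.3
bot bar +y end 938 [[-168.8, 15.4], [-161.7, 20.9], [-150.7, 26.7]] [127.4 130.9 190.8]
bot bar -y end 346 [[-169.5, -26.7], [-162.2, -22.4], [-157.1, -16.8]] [127.6 175.5 177.2]
carrier hook top 2806 [[-173.7, -11.3], [-162.5, 1.2], [-148.0, 11.5]] [178.2 182.4 183.5]
arm top 75 [[-134.9, -6.6], [-133.1, -2.6], [-128.9, 2.0]] [250.8 251.6 252.3]
```

Fz (-0.15 N) and the torque (≈ 0) are both near zero with the arm sunk 22 mm more, so the balance bears the load. I ease the grip to 20 N and then open slowly.

```bash
python3 -m jog '[[[0,0,0.01,0,0,0,0],[0,0,0,0,0,0,0],[0,0,0,0,0,0,0],[0,0,0,0,0,0,0],[0,0,0,0,0,0,0.27]]]' 20
python3 -m jog '[[[0,0,0,0,0,0,0.29],[0,0,0,0,0,0,0.31],[0,0,0,0,0,0,0.33],[0,0,0,0,0,0,0.36],[0,0,0,0,0,0,0.4],[0,0,0,0,0,0,0.45],[0,0,0,0,0,0,0.5],[0,0,0,0,0,0,0.5],[0,0,0,0,0,0,0.5],[0,0,0,0,0,0,0.5]]]'
python3 ft.py; python3 m.py w15
python3 - <<'E'
from h import *
shot('scene','s15')
im=load('w15')[0]; b=load('s15')[0][130:280,310:430]; cv2.imwrite('pics/c15.png',np.hstack([cv2.resize(im[100:400,200:600],(512,384)),cv2.resize(b,(288,384))])[:,:,::-1])
E
```

```text
time: 32.5
tool_pos: [484.6, 78.1, 155.8]
tcp_rot: [180.0, -0.0, 81.0]
ft_force: [0.6, 0.2, -0.7]
finger_gap: 23.2
time: 33.75
tool_pos: [484.6, 78.1, 155.8]
tcp_rot: [180.0, 0.0, 81.0]
ft_force: [-0.4, -0.1, -0.2]
finger_gap: 42.6
Fz -0.19 Tx -0.004 Ty -0.000 z 155.8 t 33.75
pos [484.6  78.1 155.8] rot [180.   0.  81.] F [-0.44 -0.12 -0.19] gap 42.6 t 33.75
need units [-3.059 -9.329  3.116]  None
hook seat local [-160.3   -0.5] z 171.8
bot bar +y end 1109 [[-169.4, 15.3], [-161.4, 21.1], [-150.8, 26.8]] [127.2 129.7 189.2]
bot bar -y end 192 [[-169.9, -26.8], [-164.3, -20.6], [-156.3, -16.5]] [127.  128.3 177. ]
carrier hook top 2870 [[-173.3, -11.5], [-162.1, 1.4], [-147.7, 11.5]] [177.5 182.6 183.6]
arm top 54 [[-134.9, -5.8], [-133.3, -2.8], [-130.8, 1.1]] [251.3 251.8 252.6]
```

View pics/c15.png

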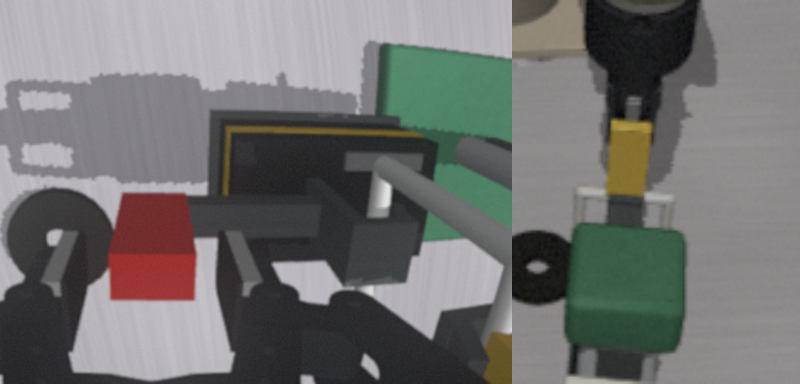

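Both jaws are clear of the post and the pack hangs level, with the arm at about 252, unchanged. I retreat straight up and then back.

```bash
python3 -m jog '[[[0,0,-0.1,0,0,0,0.5],[0,0,-0.25,0,0,0,0.5],[0,0,-0.35,0,0,0,0.5],[0,0,-0.4,0,0,0,0.5],[0,0,-0.3,0,0,0,0.5],[0,-0.3,-0.2,0,0,0,0.5],[0,-0.5,-0.3,0,0,0,0.5],[0,-0.3,-0.3,0,0,0,0.5],[0,0,0,0,0,0,0.5],[0,0,0,0,0,0,0.5],[0,0,0,0,0,0,0.5],[0,0,0,0,0,0,0.5]]]'
python3 -m jog '[[[0,0,0,0,0,0,0.5],[0,0,0,0,0,0,0.5],[0,0,0,0,0,0,0.5],[0,0,0,0,0,0,0.5],[0,0,0,0,0,0,0.5],[0,0,0,0,0,0,0.5],[0,0,0,0,0,0,0.5],[0,0,0,0,0,0,0.5]]]' >/dev/null
python3 - <<'E'
from h import *
shot('wrist','w16'); shot('scene','s16'); shot('top','t16'); go([0,0,0])
c,s=np.cos(np.radians(-9)),np.sin(np.radians(-9)); R=np.array([[c,s],[-s,c]])
im,d,K,E=load('w16'); v,u=np.mgrid[:480,:640]; x=(u-K[0,2])/K[0,0]; y=(v-K[1,2])/K[1,1]; r=np.hypot(x,y)+1e-9
P=(np.stack([x*np.tan(r)/r,y*np.tan(r)/r,np.ones_like(r)],-1)*d[...,None])@E[:3,:3].T+E[:3,3]; q=np.einsum('ij,hwj->hwi',R,P[...,:2]-[722,41]); z=P[...,2]
hsv=cv2.cvtColor(im,cv2.COLOR_RGB2HSV).astype(int);H,S=hsv[...,0],hsv[...,1]
def st(l,m):
    m=m&(d>0); print(l,m.sum(),np.percentile(q[m],[2,50,98],axis=0).round(1).tolist() if m.sum()>3 else '',np.percentile(z[m],[5,50,95]).round(1) if m.sum()>3 else '')
st('post top',((H<8)|(H>172))&(S>150)&(z>185)&(z<205)&(q[...,0]>-275)&(q[...,0]<-205)&(abs(q[...,1])<40)); 
st('hook top',(abs(q[...,0]+163)<16)&(abs(q[...,1])<12)&(z>177)&(z<190))
st('pack top',(q[...,0]>-215)&(q[...,0]<-100)&(abs(q[...,1])<40)&(z>115)&(z<140))
st('arm top',(q[...,0]>-135)&(q[...,0]<-60)&(abs(q[...,1])<9)&(z<284)&(z>190))
cv2.imwrite('pics/c16.png',cv2.resize(im[40:360,200:626],(800,600))[:,:,::-1])
a,b=load('t0')[0].astype(int),load('t16')[0].astype(int)
for n,(u0,u1,v0,v1) in dict(redbatt=(390,445,135,200),jar=(155,200,160,205),disc=(278,322,296,340)).items(): print(n,abs(a-b)[v0:v1,u0:u1].mean().round(1))
E
```

```text
time: 35.35
tool_pos: [430.3, 86.6, 265.1]
tcp_rot: [-179.9, 0.0, 81.0]
ft_force: [-0.5, 0.5, -0.6]
finger_gap: 42.4
pos [430.3  86.7 265.8] rot [-180.    0.   81.] F [ 0.02 -0.01  0.4 ] gap 43.1 t 36.5
need units [-3.059 -8.228  5.315]  None
post top 870 [[-253.0, -7.1], [-240.7, 0.7], [-227.8, 7.8]] [192.1 193.7 194.9]
hook top 1019 [[-173.0, -11.4], [-161.6, 0.3], [-147.8, 11.0]] [178.5 182.7 183.8]
pack top 3694 [[-205.3, -28.6], [-172.4, 10.6], [-107.1, 28.2]] [122.3 127.8 130.3]
arm top 1324 [[-132.7, -8.4], [-102.0, 1.4], [-72.6, 8.7]] [251. 252. 253.]
redbatt 0.5
jar 0.5
disc 14.3
```

View pics/c16.png

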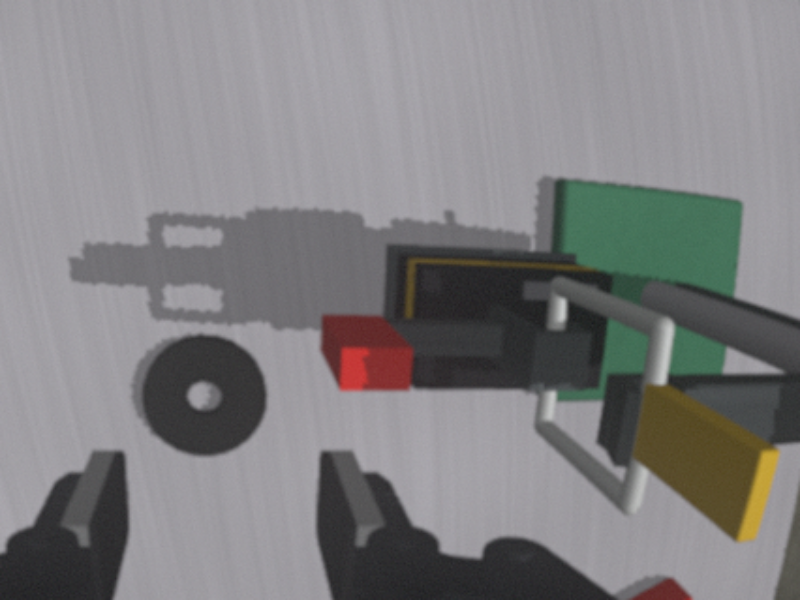

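The picture shows the pack hanging level from the link, the link upright in the hook, the disc undisturbed on the bench and the gripper well clear. Handing in.

```bash
python3 -c "
from bench import job
print(job.hand_in())"
```

```text
the job is handed in; nothing more can be done
None
```

I hung the link by its top bar in the balance hook and let go with the arm sunk about 6 mm. Then I hooked the battery carrier over the link's bottom bar, lowered it until the wrist force and torque read near zero (22 mm further sink, so roughly 0.23 kg), and released it. I handed in at about 36.5 s; the hand-in reported no verdict.

**Last checks, all by depth after the gripper withdrew:**
- **Balance arm:** its top stood at 252 mm, the same as at release.
- **Carrier:** the hook, post and pack tops stood at 182.7, 193.7 and about 128 mm, so it hangs level with its underside about 72 mm above the bench.
- **Link:** upright in the hook.
- **Gripper:** nothing touched, wrist force near zero.

**Bystanders:** comparing the top view before and after, the red battery and the jar had not moved. The same comparison changed over the disc (14.3, against 0.5 for the others). I put that down to the robot's arm blocking the view. The wrist picture shows the disc lying flat, and nothing went near it.

**Limits of the checks:** the arm's speed was not measured directly. At the release, the force read 0.15 N short of zero while the torque read zero, so the balance point is good to about 1.5 mm.

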